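Sweep the reject inserts off the sorting tray into the scrap box

ROBOT

A 7-joint arm with a two-finger parallel gripper is mounted at the origin on the work surface. World frame = base frame: x ahead of the robot, y to its left, z up, the work surface at z = 0. Lengths are in m, angles in rad, forces in N, time in s.
With the tool pointing down it reaches from about 0.425 to 0.95 m from the base axis. Payload 4.7 kg.
Tool frame: the origin (TCP) lies on the centre line of the jaws, within the pads' length; the fingertips stand 8 mm ahead of it and the grasp point (between the pads) lies 11 mm behind it; z points along the fingers, y is the line along which they close (so a half turn about z gives the same grasp; the last joint's range is limited). The gripper opens to 87 mm and grips with 3 to 60 N. Pads are 19 mm wide; open, the fingers measure 117 mm over their backs; the gripper's body (75 mm by 190 mm) begins 51 mm behind the grasp point.
Start: joints at [1.24, 0.469, -0.049, 1.532, 0.024, 1.141, -0.082], TCP at [0.201, -0.644, 0.231] pointing down, gripper open.
Joint ranges: [-2.59, 2.59], [-0.33, 1.99], [-1.39, 1.29], [0.1, 2.45], [-1.04, 4.18], [0.21, 1.99], [-2.66, 2.66]. Speed limits (rad/s): [2.57, 2.57, 3.14, 3.14, 3.14, 3.14, 3.14].

INTERFACE

Orientations are given as [roll, pitch, yaw] about the fixed x, y, z axes, in that order (R = Rz(yaw) Ry(pitch) Rx(roll)).
In Python, from bench import manip, eoat, kinematics, cams, ticket gives the robot as it stands. Calls block until the motion is done:
- manip.move_pose(position, orientation): joint-space move of the TCP to a pose.
- manip.movel(position, vel=0.15, rot=None): straight line of the TCP; rot=None keeps the orientation; vel is the mean speed in m/s.
- manip.goto_joints(angles): joint-space move.
- eoat.set_gripper(opening): finger opening in m; the grip force is fixed at half the most; returns when the fingers have stopped.
- manip.sleep(seconds).
- kinematics.ik(position, orientation): joint angles nearest the present ones, or None.
- cams.snapshot(name): name is "scene" or "side" or "wrist"; returns the picture (480x640x3 uint8, red, green, blue); there is no depth.
- cams.camera_params(name): a dict with "K" (3x3 intrinsics, pixels), "R" (3x3) and "t" (3): a world point X has camera coordinates R X + t. Camera axes: x right, y down, z forward; pixel columns grow to the right and rows downward; lengths in m; the calibration is good to about 2 mm. A picture is of the moment at which its call begins: read the wrist's pose just before it. camera_params takes no time and is no camera call; for the wrist camera it gives the pose at the moment of the call.
A pose or a line that the arm cannot do raises manip.MotionError and nothing moves.
- ticket.finish_job(): hands the job in; it is judged then, once.
Readings, each from a call of its own:
- manip.read_time_s(): time.
- manip.read_joint_positions(): joint angles.
- manip.read_dq(): joint speeds.
- manip.read_joint_efforts(): joint torques, N m.
- manip.read_eef_pos(): TCP position.
- manip.read_tool_rot(): TCP orientation.
- manip.read_force(): force on the tool from outside, world axes, zero at the start.
- manip.read_torque(): the same for the moment, N m.
- manip.read_gripper_width(): finger opening in m.
- manip.read_gripper_force(): force on a finger pad.
Only numpy, scipy, OpenCV 4.12 (cv2) and the standard library are available. Lean on these libraries where they do the work, as an engineer would, in place of code of your own. Each camera call takes 0.05 s, during which the arm holds its last target. There are 200 camera calls.

TASK

Three of the four cutting inserts on the sorting tray came back from coating bare and dark: with the fingers, gently sweep those three along the deck and off the tray's open edge so that they drop into the yellow scrap box below it. Only push them, never pinch or lift them; leave the gold insert, the holder with the end mill, the mug, the insert case and the scrap box where they are.

Things in the scene. Friction and masses are not known exactly. Their poses are not given: they have to be found in the camera images.
- tray: raised white steel sorting tray, pale level deck, fixed. Origin at bench level under the deck's centre, z up. Deck top 50 mm above it, 220 mm wide in x, 320 mm long in y (-160 to +160). Rims 15 mm high, 3 mm thick on both x sides and the +y end; the -y end (y = -160) is the open edge. Inserts lie near x = -78, -26, 26, 78 mm, one each, any order: sweeps along -y are clear
- scrap_box: open yellow plastic box, loose on the bench, 250 mm along its x, 130 mm along its y, 38 mm high, walls and floor 3 mm, about 0.3 kg. Origin at the centre of its underside, axes as the tray's. It stands below the tray's open edge, its near wall about 15 mm under the deck, its wall tops 12 mm below the deck's top
- reject_1: a square carbide cutting insert, 25.4 x 25.4 mm and 9.5 mm thick with a 9 mm hole mark in the middle, about 85 g, bare dark grey, almost black: a reject, lying flat and loose on the tray's deck at any yaw (pushed at a corner or off centre it turns and drifts sideways); origin at the centre of its underside, z up
- reject_2: a square carbide cutting insert, 25.4 x 25.4 mm and 9.5 mm thick with a 9 mm hole mark in the middle, about 85 g, bare dark grey, almost black: a reject, lying flat and loose on the tray's deck at any yaw (pushed at a corner or off centre it turns and drifts sideways); origin at the centre of its underside, z up
- reject_3: a square carbide cutting insert, 25.4 x 25.4 mm and 9.5 mm thick with a 9 mm hole mark in the middle, about 85 g, bare dark grey, almost black: a reject, lying flat and loose on the tray's deck at any yaw (pushed at a corner or off centre it turns and drifts sideways); origin at the centre of its underside, z up
- good_insert: a square carbide cutting insert, 25.4 x 25.4 mm and 9.5 mm thick with a 9 mm hole mark in the middle, about 85 g, coated bright gold: a good part that stays, lying flat and loose on the tray's deck at any yaw (pushed at a corner or off centre it turns and drifts sideways); origin at the centre of its underside, z up
- holder: dark steel holder block 40 x 40 x 28 mm, 0.36 kg, with a 10 mm end mill standing 30 mm out of its top (58 mm high in all), loose on the deck near the closed +y end; origin at the centre of its underside
- mug: white ceramic mug, 76 mm across, 85 mm high, handle towards its +y, loose on the bench past the tray's closed end; origin at the centre of its underside
- insert_case: flat yellow plastic insert case, 70 x 110 mm, 26 mm high, loose on the bench beside the tray on its +x side; origin at the centre of its underside
Mind the look-alikes: they are no part of the job. What is shaped like the reject_3 but pink or purple is not meant.

How it is judged:
By the outcome, as a careful person would: the job done as asked, in the order asked, and still so for the second after the job is handed in, with the robot touching nothing.
It also fails if it takes over 53 s, if anything falls off the work surface, if the arm or the gripper's body presses on something with over 40 N, if the wrist force passes 120 N, or if a joint passes its speed limit or range.

## Working session

There is one attempt and no reset: what is moved stays moved. The work goes in short steps, each a Python script; the robot and the scene stay as the last script left them, time stands still between calls to the robot, and variables do not carry over. Pictures are saved under pics/ and viewed, at most 10 in all, crops included, and the job is handed in when it is done.

```bash
mkdir -p pics; ls
python3 - <<'E'
from bench import manip,cams
import cv2,numpy as np
for n in ["scene","side"]:
    cv2.imwrite(f"pics/{n}0.png",cams.snapshot(n)[:,:,::-1])
    p=cams.camera_params(n); print(n,np.round(p["K"],1).tolist(),np.round(-p["R"].T@p["t"],3))
print(manip.read_time_s(),manip.read_tool_rot())
E
```

```text
pics
scene [[598.2, 0.0, 329.3], [0.0, 598.2, 229.9], [0.0, 0.0, 1.0]] [1.347 0.302 0.726]
side [[558.5, 0.0, 317.7], [0.0, 558.5, 225.7], [0.0, 0.0, 1.0]] [0.346 0.907 0.772]
0.1 [-3.13979078e+00  8.81986542e-05  3.01843585e-01]
```

View pics/scene0.png

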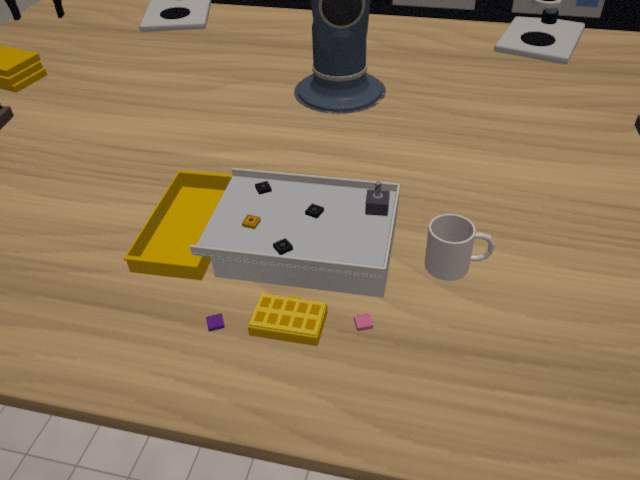

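View pics/side0.png

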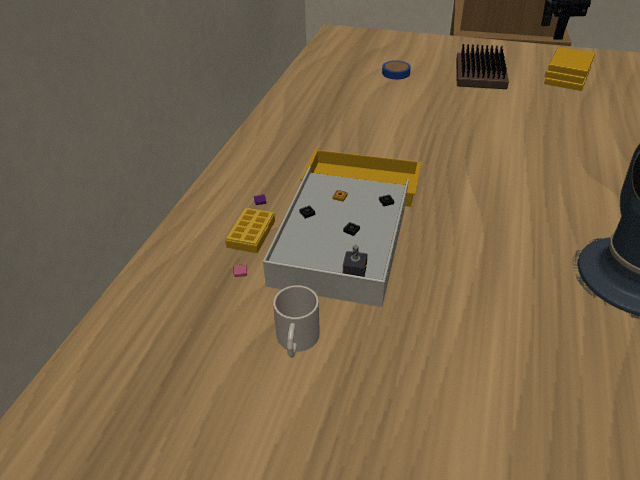

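The dark rejects are at scene pixels (263,187), (314,211) and (283,246). The gold insert at (251,221) stays. The purple (215,322) and pink (363,322) squares on the bench are look-alikes and aren't part of the job. I'll confirm this in an enlarged crop.

Run:
```python
import cv2
a=cv2.imread("pics/scene0.png")[165:295,190:410]; cv2.imwrite("pics/c1.png",cv2.resize(a,None,fx=3.6,fy=3.6,interpolation=cv2.INTER_CUBIC))
a=cv2.imread("pics/side0.png")[145:305,255:430]; cv2.imwrite("pics/c2.png",cv2.resize(a,None,fx=3.7,fy=3.7,interpolation=cv2.INTER_CUBIC))
```

```text
(no output)
```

View pics/c1.png

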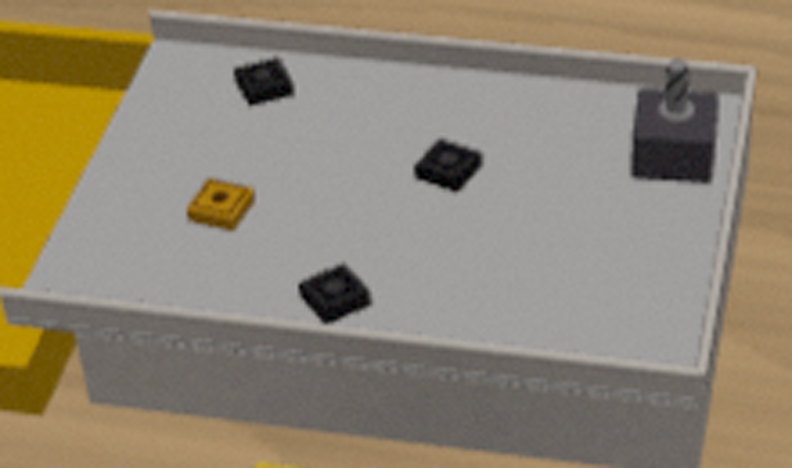

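View pics/c2.png

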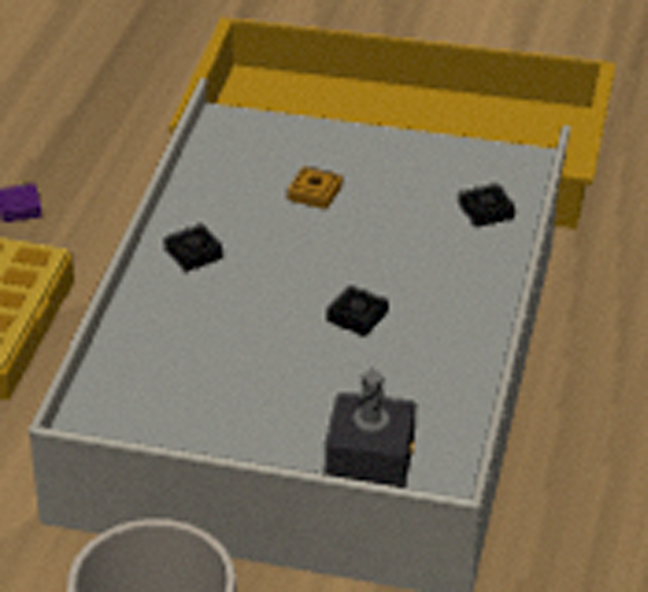

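The crops confirm three dark rejects and one gold insert on the deck. Crop hole centres: scene (264,77), (450,157), (336,287), gold (220,196); side (486,202), (358,303), (193,243), gold (316,182). Next I'll compute poses.

```bash
cat > h.py <<'E'
import numpy as np
from bench import cams
def ray(n,uv,z):
    p=cams.camera_params(n);R=np.array(p["R"]);c=-R.T@p["t"]
    d=R.T@np.linalg.solve(p["K"],[*uv,1]); return (c+d*(z-c[2])/d[2])[:2]
E
python3 - <<'E'
from h import *
from bench import kinematics
C={"scene":(3.6,(190,165)),"side":(3.7,(255,145))}
P={"scene":dict(rim=[(3,290),(150,12),(754,67),(708,372)],ins=[(264,77),(450,157),(336,287),(220,196)],top=[(676,105)]),
"side":dict(rim=[(204,82),(566,128),(476,505),(35,431)],ins=[(486,202),(358,303),(193,243),(316,182)],top=[(371,417)])}
W={}
for n,(s,o) in C.items():
    for k,z in(("rim",.065),("ins",.0595),("top",.078)):
        W[n,k]=np.array([ray(n,np.array(p)/s+np.array(o),z) for p in P[n][k]])
for k in("rim","ins","top"): print(k,(W["scene",k]*1e3).round(0).tolist(),(W["side",k]*1e3).round(0).tolist())
r=(W["scene","rim"]+W["side","rim"])/2
print(np.linalg.norm(r-np.roll(r,-1,0),axis=1)) # +x-open,-x-open,-x+y,+x+y
ux=(r[0]-r[1])+(r[3]-r[2]); uy=(r[3]-r[0])+(r[2]-r[1])
yaw=np.arctan2(ux[1],ux[0]); yaw2=np.arctan2(uy[1],uy[0])-np.pi/2; c=r.mean(0)
print("c",c,yaw,yaw2)
y=yaw2;A=np.array([[np.cos(y),np.sin(y)],[-np.sin(y),np.cos(y)]])
for k in("ins","top"):
  for n in C: print(k,n,((W[n,k]-c)@A.T*1e3).round(1).tolist())
E
```

```text
rim [[692.0, -101.0], [469.0, -111.0], [454.0, 212.0], [678.0, 223.0]] [[688.0, -96.0], [467.0, -107.0], [453.0, 213.0], [675.0, 223.0]]
ins [[505.0, -36.0], [550.0, 75.0], [653.0, 47.0], [601.0, -27.0]] [[498.0, -30.0], [546.0, 77.0], [648.0, 51.0], [597.0, -22.0]]
top [[510.0, 180.0]] [[513.0, 181.0]]
[0.22254032 0.32168235 0.2233177  0.32197055]
c [0.57182338 0.05715577] 0.04761347599580172 0.04306344042205401
ins scene [[-70.8, -90.1], [-21.4, 18.6], [80.4, -13.9], [25.8, -85.5]]
ins side [[-77.0, -83.8], [-24.8, 20.7], [75.6, -9.4], [21.5, -80.6]]
top scene [[-56.6, 125.7]]
top side [[-53.4, 126.4]]
```

Run:
```python
from h import *
from bench import manip,kinematics,eoat
import cv2
for yw in(.045-np.pi/2,.045+np.pi/2):
    print(kinematics.ik([.572,.01,.25],[np.pi,0,yw]),kinematics.ik([.51,-.11,.061],[np.pi,0,yw]))
yw=.045-np.pi/2 if kinematics.ik([.572,.01,.25],[np.pi,0,.045-np.pi/2]) is not None else .045+np.pi/2
manip.move_pose([.572,.03,.30],[np.pi,0,yw]); eoat.set_gripper(.010)
p=cams.camera_params("wrist"); cv2.imwrite("pics/w1.png",cams.snapshot("wrist")[:,:,::-1])
np.savez("w1.npz",**{k:np.array(p[k]) for k in "KRt"})
print(yw,manip.read_time_s(),manip.read_gripper_width(),manip.read_eef_pos())
```

```text
[ 0.7402186   0.53715555 -1.17208963  1.7160782   0.52117391  1.24407084
  2.62967419] [-0.65013509  0.72787293  1.10848249  2.08863366 -0.87051163  0.89259903
 -2.12456697]
[ 0.48249081  0.37594037 -0.74402928  1.72818683  0.27647858  1.1455081
 -0.29714143] [ 0.56558297  0.50415861 -0.55205488  2.02295628  0.3948687   0.71890792
 -0.18791538]
-1.5257963267948966 4.275 0.009895900313698448 [0.5719968  0.02998642 0.29998781]
```

View pics/w1.png

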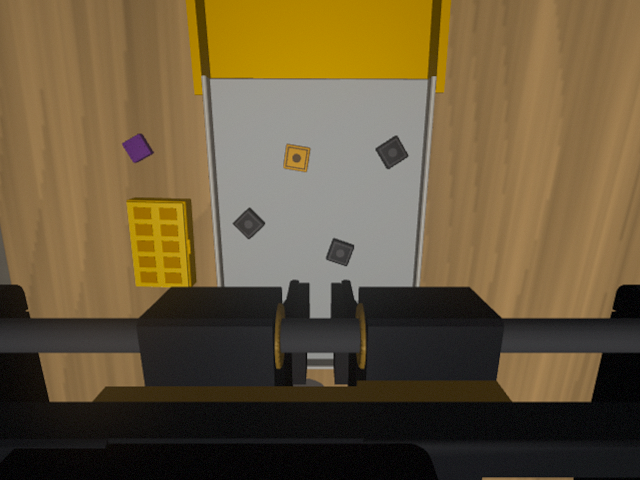

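The wrist view shows the open edge at row 79. The reject holes are at (392,152), (340,252) and (249,223), and the gold hole is at (297,158).

Run:
```python
import numpy as np
p=np.load("w1.npz");K,R,t=p["K"],p["R"],p["t"];c=-R.T@t
def w(u,v,z):
    d=R.T@np.linalg.solve(K,[u,v,1]);return (c+d*(z-c[2])/d[2])[:2]
y=.045;A=np.array([[np.cos(y),np.sin(y)],[-np.sin(y),np.cos(y)]]);T=np.array([.572,.0565])
for n,u,v,z in[("r1",392,152,.0595),("r2",340,252,.0595),("r3",249,223,.0595),("gold",297,158,.0595),("edgeL",215,79,.05),("edgeR",425,79,.05),("rimL",204,77,.065),("rimR",436,77,.065),("rimLin",221,285,.065),("rimRin",417,285,.065)]:
    q=w(u,v,z);print(n,q.round(4),(A@(q-T)*1e3).round(1))
```

```text
r1 [ 0.4997 -0.0374] [-76.5 -90.5]
r2 [0.547  0.0727] [-24.2  17.3]
r3 [0.6479 0.0442] [ 75.2 -15.7]
gold [ 0.5976 -0.027 ] [ 21.8 -84.6]
edgeL [ 0.6828 -0.1004] [ 103.7 -161.7]
edgeR [ 0.4715 -0.1098] [-107.9 -161.6]
rimL [ 0.6894 -0.0996] [ 110.3 -161.2]
rimR [ 0.4649 -0.1096] [-114.4 -161.1]
rimLin [0.6788 0.1156] [109.3  54.2]
rimRin [0.4586 0.1059] [-111.    54.4]
```

```bash
cat >> h.py <<'E'
from bench import manip,eoat
import cv2
T=np.array([.5705,.0552]);Y=.045;B=np.array([[np.cos(Y),-np.sin(Y)],[np.sin(Y),np.cos(Y)]])
RPY=[np.pi,0,Y+np.pi/2]
def pt(x,y,z): return [*(T+B@np.array([x,y])*1e-3),z]
def sweep(x,y0,y1=-163):
    manip.move_pose(pt(x,y0,.13),RPY); manip.movel(pt(x,y0,.061),.12)
    f=[]
    for yy in np.linspace(y0,y1,4)[1:]:
        manip.movel(pt(x,yy,.061),.08); f.append(np.round(manip.read_force(),1).tolist())
    manip.movel(pt(x,y1,.13),.15)
    print(x,f,manip.read_time_s())
E
python3 - <<'E'
from h import *
sweep(76,26)
cv2.imwrite("pics/s1.png",cams.snapshot("scene")[130:330,120:420,::-1].repeat(2,0).repeat(2,1))
E
```

```text
76 [[0.5, 0.4, 0.5], [0.5, 0.1, -0.3], [-0.1, 0.3, -0.1]] 10.3833
```

View pics/s1.png

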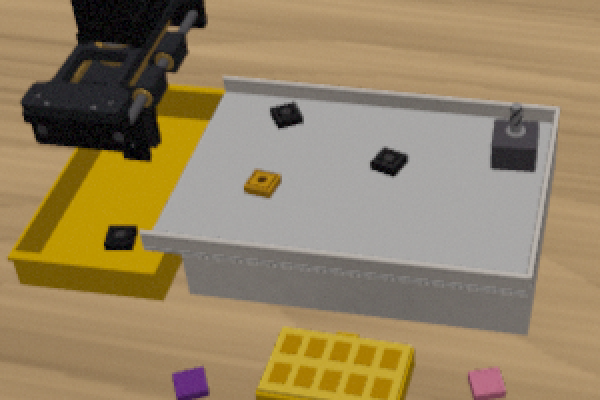

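The first reject is in the box at crop (121,237), and the gold insert hasn't moved. I'll sweep the other two.

Run:
```python
from h import *
sweep(-23.5,58); sweep(-75.5,-49)
manip.move_pose([.45,-.35,.3],RPY)
print(manip.read_time_s())
cv2.imwrite("pics/s2.png",cams.snapshot("scene")[130:360,120:520,::-1].repeat(2,0).repeat(2,1))
```

```text
-23.5 [[0.6, -0.7, -0.8], [0.0, 0.1, 0.4], [-0.7, 0.5, -0.5]] 15.9417
-75.5 [[-0.4, -0.8, 1.2], [0.8, 0.0, -0.4], [-0.0, 1.0, -0.2]] 19.7167
20.8583
```

View pics/s2.png

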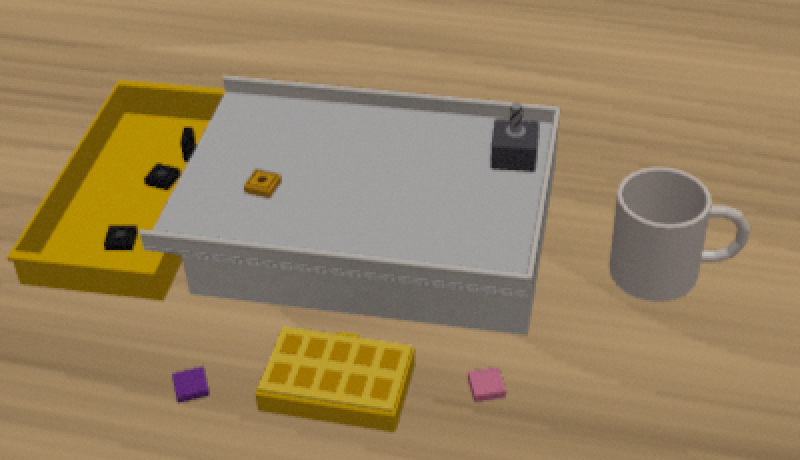

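Two rejects lie flat in the box. The third, at crop (188,143), stands steeply near the deck edge, so I'll look closer.

Run:
```python
from h import *
a=cams.snapshot("scene")[155:255,180:260,::-1]; b=cams.snapshot("side")[140:240,330:430,::-1]
cv2.imwrite("pics/s3.png",cv2.resize(np.hstack([a,b]),None,fx=4.4,fy=4.4,interpolation=cv2.INTER_CUBIC))
```

```text
(no output)
```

View pics/s3.png

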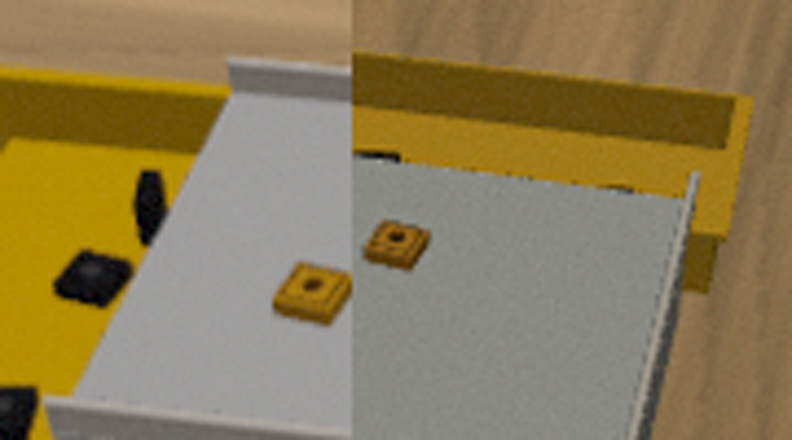

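Run:
```python
from h import *
f=lambda n,u,v,z:print(n,z,(B.T@(ray(n,(u,v),z)-T)*1e3).round(1))
for z in(.003,.012):f("scene",180+148/4.4,155+245/4.4,z)
for z in(.012,.028,.04):f("scene",180+150/4.4,155+170/4.4,z)
for z in(.012,.028,.04):f("side",330+(620-352)/4.4,140+187/4.4,z)
```

```text
scene 0.003 [ -51.4 -187.9]
scene 0.012 [ -41.  -182.9]
scene 0.012 [ -92.4 -199.6]
scene 0.028 [ -72.7 -190.4]
scene 0.04 [ -57.9 -183.4]
side 0.012 [ -68.2 -212.6]
side 0.028 [ -70.7 -190. ]
side 0.04 [ -72.6 -173. ]
```

Both cameras put the top of the third insert at z ≈ 28 mm, y ≈ -190 mm. So it is standing on edge on the box floor, fully inside the box. Handing in.

Run:
```python
from bench import manip,ticket
manip.sleep(1); print(manip.read_time_s(), ticket.finish_job())
```

```text
the job is handed in; nothing more can be done
22.0083 None
```

I swept all three dark rejects off the open edge into the scrap box (one is standing on its edge inside it), left the gold insert and everything else where it was, and handed the job in at 22 s of the 53 s allowed; no verdict came back.

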